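# Seat the burner head of a portable gas stove

### The arm

A 6-joint arm with a two-finger parallel gripper is mounted at the origin on the work surface. World frame = base frame: x ahead of the robot, y to its left, z up, the work surface at z = 0. Lengths are in m, angles in rad, forces in N, time in s.
With the tool pointing down it reaches from about 0.35 to 0.725 m from the base axis. Payload 6 kg.
Tool frame: the origin (TCP) lies between the finger pads; the fingertips stand 22 mm ahead of it and the grasp point (between the pads) lies 3 mm ahead of it; z points along the fingers, y is the line along which they close (so a half turn about z gives the same grasp; the last joint's range is limited). The gripper opens to 85 mm and grips with 20 to 120 N. Pads are 22 mm wide; open, the fingers measure 114 mm over their backs; the gripper's body (76 mm by 85 mm) begins 54 mm behind the grasp point. The pads swing forward as they close: fully open they stand 13 mm farther back than shut.
Start: joints at [1.646, 0.04, 0.085, 0, -1.615, -0.334], TCP at [0.154, 0.58, 0.253] pointing down, gripper open.
Joint ranges: [-2.56, 2.56], [-1.29, 2.01], [-1.08, 1.49], [-3.29, 1.98], [-2.81, -0.18], [-2.99, 2.99]. Speed limits (rad/s): [2.57, 2.57, 3.01, 3.14, 3.14, 3.14].

### API

Orientations are given as a unit quaternion [x, y, z, w].
In Python, from cell import robot, camera, calibration, nets gives the robot as it stands.
- The arm moves only by the tool arm_command, never from a script. Its argument "motion" is a list of rows, each a list of 7 numbers: the shift along the tool's x, y, z normalised to -1 to 1, where 1 is 0.025 m, then the turn, a rotation vector about the tool's x, y, z normalised to -1 to 1, where 1 is 0.08 rad, then the finger opening in mm, from 0 to 85.4. In form: [[dx, dy, dz, rx, ry, rz, grip], ...]. A call has 1 to 5 rows; each row shifts and turns the commanded pose from where the row before left it, along the tool's axes as they then stand; what a row does not reach is not made up. A row lasts 1/10 s, in which the tool goes at most 50 mm and 8.59 degrees, less where a joint would pass 70% of its speed; a pose out of reach is approached as far as the arm can. A call with a number of a shift or a turn outside -1 to 1 is refused whole. A call with a gripper value outside its range is refused whole. The fingers move at their own pace and stop on an object; "newtons" is the grip in N (left out, the last holds). Time passes only in rows, so rows that do not move let the fingers close. It gives the time, the measured TCP pose, the force, the opening and the grip force at its end, in the units of the state.
- robot.read_state(): the state, without advancing time (a new reading comes with each control period).
- camera(name): name is "scene" or "top" or "wrist"; returns (picture, depth): 480x640x3 uint8, blue, green, red; 480x640 float32, m along the optical axis (not along the pixel's ray), 0 where there is no reading.
- calibration(name): a dict with "fov_y" (degrees; the focal length in pixels is half the picture's height over the tangent of half this angle, whatever the lens; pixels are square), "cx", "cy" (the principal point, pixels), "camera_from_world" (4x4, takes a point from world to camera coordinates). Camera axes: x right, y up, looking along -z (the intrinsics and any distortion apply to the point x, -y, -z); pixel columns grow to the right and rows downward; lengths in m; the calibration is good to about 2 mm. A picture is of the moment at which its call begins: read the wrist's pose just before it. calibration takes no time and is no camera call; for the wrist camera it gives the pose at the moment of the call.
- robot.hand_in(): hands the job in; it is judged then, once.
Trained networks look in the newest picture that a camera, given by its name, has taken for a name from the list of things; names that differ only in an ending like _2 or _b are one class to them, and where a whole thing is asked for, a point or a joint stands for the part that bears it (a point fixed in the world has none). Each returns a list of dicts, best first, with "score" (0 to 1); they miss things now and then, are a little off and sometimes report something else, mostly with a low value. They report only what shows in the picture. A call takes as long as a camera call.
- nets.regions_of(camera, name): "region" (480x640 bool, what is visible of it) and "xy" ([column, row] in pixels, amid what is visible of it).
- nets.tip_of(camera, name): "xy" ([column, row] in pixels: a listed point, or the origin of a listed thing).
The state is a dict: "time_s": time; "joints": joint angles; "joint_vel": joint speeds; "joint_efforts": joint torques, N m; "tool_pos": TCP position; "tcp_rot": TCP orientation; "ft_force": force on the tool from outside, world axes, zero at the start; "torque": the same for the moment, N m; "grip_width": opening from 0.0 (shut) to 1.0 (fully open); "grip_force": force on a finger pad.
Only numpy, scipy, OpenCV 4.12 (cv2) and the standard library are available. Lean on these libraries where they do the work, as an engineer would, in place of code of your own. Each camera call takes 0.05 s, during which the arm holds its last target. There are 200 camera calls.

### The job

The burner head of the portable gas stove is standing high because the notch in its flange is not over the locating pin. With a fingertip, turn the head where it stands until the notch comes over the pin, then press it down until it is fully home on its seat. Never lift the head, leave everything else where it lies, and finish with your hand clear of the stove.

Things in the scene. Friction and masses are not known exactly. Their poses are not given: they have to be found in the camera images.
- stove: grey portable gas stove, 280 mm deep (x) x 350 mm wide (y), fixed on the board. Origin: centre of its underside; x to its rear, away from the robot, y to its left. Vertical burner axis at x = 0, y = +52 mm. Round it a dark pan, floor 70 mm above the board, rim 85 mm high. On the right (y -65 to -173 mm) the cartridge cover, 98 mm high, with a small tin on it
- pin (a point): tip of the upright steel locating pin, 12 mm thick, domed, 100 mm above the board, fixed on the stove 57 mm from the burner axis, midway between the stove's +x and +y. The flange hides most of it until the notch is over it; its flat steel bracket, 18 mm wide, shows on the pan, reaching outwards to 84 mm from the burner axis, with a dark screw near the end
- notch (a point): middle of the notch of the burner head (moves with the head), 57 mm from the burner axis, level with the top of the flange. The notch is cut through the flange from its rim, 16 mm wide and 15 mm deep: 2 mm clear of the pin on either side (about 2 degrees of turn)
- head_top (a point): centre of the flat top of the burner head, on the burner axis: 122 mm above the board at the start, 110 mm when home. Aluminium; from the bottom: flange 124 mm across, 6 mm thick; crown 88 mm across with flame ports; smooth steel cap 80 mm across, its top 22 mm above the flange's underside. The head cannot tilt or shift sideways
- head_turn (a joint): turn of the burner head in rad, counterclockwise from above, without stops; 0 or a whole turn when the notch is over the pin. Starts 0.7 to 3.14 rad off, to either side. Friction about 0.03 N m: a fingertip pressed on the cap off-centre and moved round the axis drags it along, with some slip; the flange slides easily over the pin
- head_drop (a joint): how far the head has sunk, in m: 0 at the start, flange just above the pin's tip; 0.012 fully home; negative if lifted. A snug fit: it stays where it is put and slides under about 6 N of push. Away from the notch the flange lands on the pin and sinks 1 to 2 mm at most; turned under such a push it starts to sink as the notch comes over the pin
- tin: bystander: small round aluminium tin with its lid on, 73 mm in diameter, 35 mm high, origin under its centre; on the cartridge cover of the stove, free to slide
- dispenser: bystander: blue plastic tape dispenser 165 x 62 x 104 mm, long side along its x, origin under its centre; on the board to the right of the stove
- roll_a: bystander: roll of clear packing tape lying flat, 100 mm in diameter, 48 mm high, origin under its centre; on the board to the left of the stove
- roll_b: bystander: roll of clear packing tape like the other, on the board behind the stove
- stapler: bystander: black stapler 140 x 34 x 57 mm, long side along its x, origin under its centre; on the board to the left of the stove
- marker: bystander: red marker pen 140 mm long, 17 mm thick, lying along its x, origin under its centre; on the board in front of the stove, on the robot's side
- pan_support: bystander: the stove's dark steel pan support, a square frame 208 mm wide with four prongs 36 mm high, origin under its centre; lying on the board to the far left

How it is judged:
By the outcome, as a careful person would: the job done as asked, in the order asked, and still so for the second after the job is handed in, with the robot touching nothing.
It also fails if it takes over 40 s, if anything falls off the work surface, if the arm or the gripper's body presses on something with over 40 N, if the wrist force passes 120 N, or if a joint passes its speed limit or range.

## Working session

There is one attempt and no reset: what is moved stays moved. The work goes in short steps, Python scripts to look and compute and a tool call to move; the robot and the scene stay as the last step left them, time stands still between calls to the robot, and variables do not carry over. Pictures are saved under pics/ and viewed, at most 10 in all, crops included, and the job is handed in when it is done.

Besides the shell and the picture viewer there is one more tool, called after "Request:" as a command line: name --pt "numbers of a row" for each row, then --argument value for the rest. arm_command: Moves the arm, as the interface text tells. Its arguments: {"type":"object","properties":{"motion":{"type":"array","items":{"type":"array","items":{"type":"number"}}},"newtons":{"type":"number"}},"required":["motion"]}

```bash
mkdir -p pics; ls; cat > h.py <<'E'
import numpy as np, cv2
from cell import robot, camera, calibration, nets
def ray(cal,px):
    f=240/np.tan(np.radians(cal['fov_y'])/2)
    M=np.linalg.inv(np.array(cal['camera_from_world']))
    d=np.array([(px[0]-cal['cx'])/f,-(px[1]-cal['cy'])/f,-1])
    return M[:3,3],M[:3,:3]@d
def at_z(cal,px,z):
    o,d=ray(cal,px); return o+d*(z-o[2])/d[2]
def at_d(cal,px,dep):
    o,d=ray(cal,px); return o+d*dep
E
python3 - <<'E'
from h import *
s=robot.read_state();print({k:np.round(v,3) for k,v in s.items()})
for n in('top','scene'):
    p,d=camera(n);cv2.imwrite(f'pics/{n}1.png',p);c=calibration(n)
    print(n,{k:v for k,v in c.items() if k!='camera_from_world'})
    for t,z in(('stove',None),('pin',.1),('notch',.106),('head_top',.122),('tin',.098)):
        for r in nets.tip_of(n,t)[:2]:
            xy=r['xy'];dd=d[int(xy[1]),int(xy[0])]
            print(t,round(r['score'],2),np.round(xy,1),'depth',np.round(at_d(c,xy,dd),3),'z',np.round(at_z(c,xy,z),3) if z else '')
E
```

```text
pics
{'time_s': np.float64(0.0), 'joints': array([ 1.646,  0.041,  0.084, -0.   , -1.615, -0.334]), 'joint_vel': array([0.   , 0.   , 0.   , 0.002, 0.   , 0.001]), 'joint_efforts': array([-0.0000e+00, -3.6820e+01,  3.4741e+01,  6.9320e+00, -5.0000e-03,
       -0.0000e+00]), 'tool_pos': array([0.153, 0.58 , 0.252]), 'tcp_rot': array([ 0.992, -0.129, -0.   ,  0.001]), 'ft_force': array([-0.236,  1.56 , -0.212]), 'torque': array([-0.044, -0.026, -0.03 ]), 'grip_force': np.float64(0.0), 'grip_width': np.float64(0.999)}
top {'fov_y': 55.97450528473397, 'cx': 313.1029949142264, 'cy': 239.86386244936597}
stove 0.93 [346.9 250.5] depth [0.548 0.024 0.106] z 
stove 0.47 [322.4 264.7] depth [0.515 0.081 0.071] z 
pin 0.62 [314.5 220.9] depth [0.624 0.103 0.073] z [0.619 0.103 0.1  ]
notch 0.86 [321.6 261.3] depth [0.521 0.084 0.105] z [0.52  0.084 0.106]
notch 0.61 [331.6 326.3] depth [0.365 0.053 0.014] z [0.369 0.058 0.106]
head_top 0.86 [326.2 247.6] depth [0.551 0.074 0.122] z [0.551 0.074 0.122]
tin 0.88 [397.6 271.4] depth [ 0.499 -0.092  0.132] z [ 0.501 -0.098  0.098]
tin 0.19 [321.9 266.6] depth [0.511 0.082 0.072] z [0.508 0.083 0.098]
scene {'fov_y': 44.907157965703774, 'cx': 314.6310621403873, 'cy': 230.37881882145433}
stove 0.88 [275.6 259.3] depth [ 0.615 -0.     0.071] z 
pin 0.68 [319.3 235.9] depth [0.609 0.1   0.104] z [0.606 0.101 0.1  ]
notch 0.94 [296.1 204.8] depth [0.471 0.093 0.07 ] z [0.506 0.082 0.106]
head_top 0.91 [299.  218.9] depth [0.563 0.07  0.121] z [0.564 0.07  0.122]
tin 0.61 [217.7 222.3] depth [ 0.532 -0.099  0.135] z [ 0.496 -0.095  0.098]
```

```bash
python3 - <<'E'
import cv2
a=cv2.imread('pics/top1.png')[170:330,220:440]
cv2.imwrite('pics/top1c.png',cv2.resize(a,None,fx=3.6,fy=3.6,interpolation=cv2.INTER_CUBIC))
E
```

```text
(no output)
```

View pics/top1c.png

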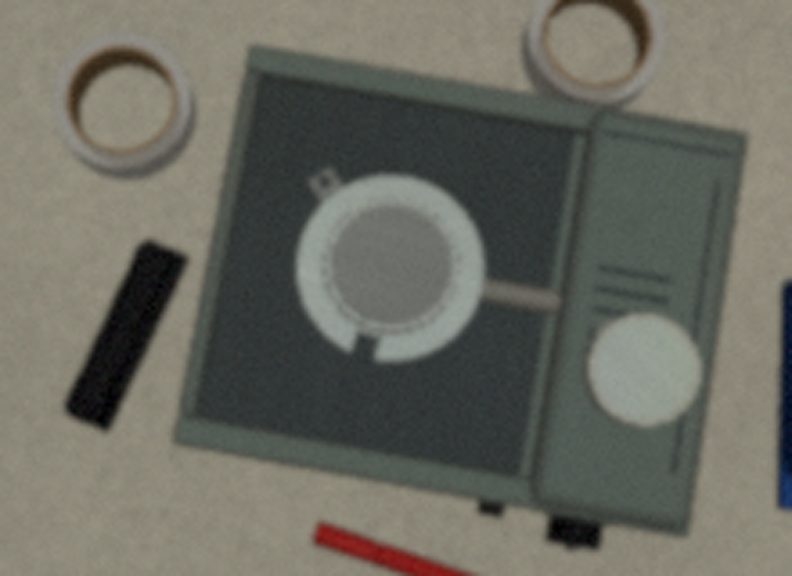

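View pics/scene1.png

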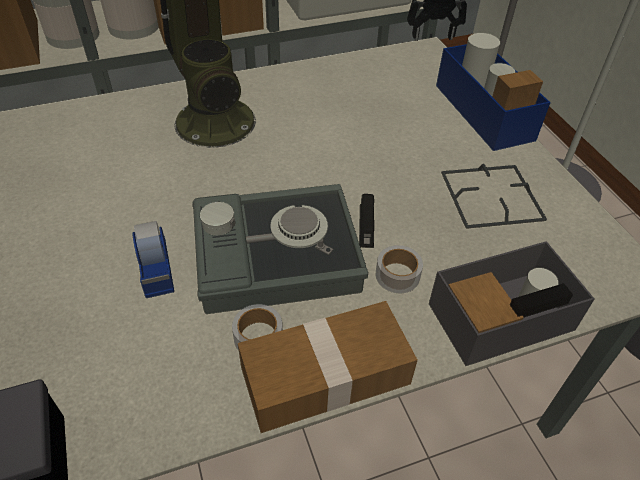

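The top crop shows the head centre at about px (328,244). The notch is at px (322,266), roughly 164° from +x. The bracket end is at px (310,221), roughly 36°. So the head needs a clockwise turn of about 128°. Next I measure the axis precisely.

```bash
cat >> h.py <<'E'
def cloud(n):
    p,d=camera(n);c=calibration(n)
    f=240/np.tan(np.radians(c['fov_y'])/2);v,u=np.mgrid[:480,:640]
    M=np.linalg.inv(np.array(c['camera_from_world']))
    P=np.stack([(u-c['cx'])/f*d,-(v-c['cy'])/f*d,-d],-1)@M[:3,:3].T+M[:3,3]
    P[d==0]=np.nan
    return p,d,c,P
def circ(X):
    A=np.c_[2*X,np.ones(len(X))];s=np.linalg.lstsq(A,(X**2).sum(1),rcond=None)[0]
    return s[:2],np.sqrt(s[2]+s[:2]@s[:2])
E
python3 - <<'E'
from h import *
for n in('top','scene'):
    p,d,c,P=cloud(n)
    near=np.hypot(P[...,0]-.558,P[...,1]-.072)<.09
    for lo,hi in((.117,.128),(.098,.112)):
        m=(near&(P[...,2]>lo)&(P[...,2]<hi)).astype(np.uint8)
        X=P[m>0];cs=max(cv2.findContours(m,0,1)[0],key=cv2.contourArea)[:,0]
        B=np.array([at_z(c,q,(lo+hi)/2)[:2] for q in cs]);ce,r=circ(B)
        print(n,lo,len(X),'mean',X.mean(0).round(4),'box',X.min(0).round(3),X.max(0).round(3),'circle',ce.round(4),round(r,4))
    for t in('head_top','stove'):
        for r in nets.regions_of(n,t)[:1]:
            m=r['region'];cs=max(cv2.findContours(m.astype(np.uint8),0,1)[0],key=cv2.contourArea)[:,0]
            print(t,r['score'],np.round(r['xy'],1),m.sum(),'rect',cv2.minAreaRect(cs),'mean',np.nanmean(P[m],0).round(4))
            if n=='top' and t=='stove':
                B=np.array([at_z(c,q,.09)[:2] for q in cs]);print(cv2.minAreaRect((B*1000).astype(np.float32)))
E
```

```text
top 0.117 1034 mean [0.5629 0.0687 0.1218] box [0.52  0.025 0.117] [0.607 0.112 0.128] circle [0.5631 0.0687] 0.0421
top 0.098 964 mean [0.5637 0.0683 0.1062] box [0.502 0.007 0.1  ] [0.626 0.129 0.112] circle [0.565 0.068] 0.0601
head_top 0.79 [328.9 248.7] 2073 rect ((328.5, 243.5), (50.91168975830078, 50.91168212890625), 45.0) mean [0.563  0.0685 0.1139]
stove 0.88 [346.  248.7] 15539 rect ((348.90374755859375, 254.01321411132812), (145.40365600585938, 123.28903198242188), 10.619654655456543) mean [0.5532 0.0235 0.0856]
((544.5498657226562, 19.290435791015625), (347.9294128417969, 299.9467468261719), 80.44938659667969)
scene 0.117 912 mean [0.5689 0.0671 0.121 ] box [0.521 0.026 0.117] [0.611 0.111 0.127] circle [0.57   0.0669] 0.0422
scene 0.098 932 mean [0.5823 0.0627 0.1054] box [0.501 0.006 0.098] [0.629 0.131 0.112] circle [0.5651 0.0684] 0.0566
head_top 0.8 [294.8 227.3] 2030 rect ((298.5, 226.5), (43.0, 57.0), 90.0) mean [0.5735 0.0644 0.1113]
stove 0.77 [276.9 251.7] 17045 rect ((277.4154052734375, 246.32305908203125), (115.84842681884766, 171.66407775878906), 82.87498474121094) mean [0.5953 0.0145 0.0794]
```

Request:
arm_command --pt "0.6 0.42 0 0 0 0 0" --pt "1 0.7 0 0 0 0 0" --pt "1 0.7 0 0 0 0 0" --pt "1 0.7 0 0 0 0 0" --pt "1 0.7 0 0 0 0 0"

```text
time_s: 1.4
tool_pos: [0.2451, 0.4712, 0.2535]
tcp_rot: [0.992, -0.129, 0.0, -0.0]
ft_force: [0.9, -0.4, -0.3]
grip_width: 0.144
grip_force: 0.0
```

Request:
arm_command --pt "1 0.7 0 0 0 0 0" --pt "1 0.7 0 0 0 0 0" --pt "1 0.7 0 0 0 0 0" --pt "1 0.7 0 0 0 0 0" --pt "1 0.7 0 0 0 0 0"

```text
time_s: 1.9
tool_pos: [0.3433, 0.3545, 0.2536]
tcp_rot: [0.992, -0.129, 0.0, -0.0]
ft_force: [0.0, 0.2, 0.2]
grip_width: -0.002
grip_force: 0.0
```

Request:
arm_command --pt "1 0.7 0 0 0 0 0" --pt "1 0.7 0 0 0 0 0" --pt "1 0.7 0 0 0 0 0" --pt "1 0.7 0 0 0 0 0" --pt "1 0.7 0 0 0 0 0"

```text
time_s: 2.4
tool_pos: [0.4416, 0.2379, 0.2536]
tcp_rot: [0.992, -0.129, 0.0, -0.0]
ft_force: [0.6, 0.0, 0.0]
grip_width: -0.002
grip_force: 0.0
```

Request:
arm_command --pt "1 0.7 0 0 0 0 0" --pt "1 0.7 0 0 0 0 0" --pt "0.6 0.42 0 0 0 0 0" --pt "0 0 0 0 0 0 0"

```text
time_s: 2.8
tool_pos: [0.493, 0.1767, 0.2532]
tcp_rot: [0.991, -0.131, 0.0, 0.0]
ft_force: [-0.8, 1.0, -0.4]
grip_width: 0.003
grip_force: 0.0
```

```bash
python3 - <<'E'
from h import *
s=robot.read_state();print({k:np.round(v,3) for k,v in s.items()})
p,d,c,P=cloud('wrist');cv2.imwrite('pics/w1.png',p)
for t,z in(('pin',.1),('notch',.106),('head_top',.122)):
    for r in nets.tip_of('wrist',t)[:2]:
        xy=r['xy'];print(t,round(r['score'],2),np.round(xy,1),np.round(at_z(c,xy,z),4),P[int(xy[1]),int(xy[0])].round(3))
E
```

```text
{'time_s': np.float64(2.8), 'joints': array([ 0.729, -0.163, -0.11 ,  0.   , -1.625,  0.58 ]), 'joint_vel': array([ 0.045, -0.015, -0.01 , -0.012, -0.002, -0.038]), 'joint_efforts': array([-8.9400e-01, -2.6210e+01,  3.4984e+01,  7.0690e+00,  1.3000e-02,
        3.7400e-01]), 'tool_pos': array([0.493, 0.177, 0.253]), 'tcp_rot': array([ 0.991, -0.131,  0.   ,  0.   ]), 'ft_force': array([-0.759,  0.994, -0.364]), 'torque': array([-0.002, -0.009, -0.001]), 'grip_force': np.float64(0.0), 'grip_width': np.float64(0.003)}
pin 0.76 [381.1  53.6] [0.608  0.1017 0.1   ] [0.607 0.103 0.107]
notch 0.83 [434.4 186.5] [0.5075 0.083  0.106 ] [0.501 0.074 0.071]
head_top 0.97 [451.6 102.9] [0.5628 0.0668 0.122 ] [0.563 0.067 0.121]
```

View pics/w1.png

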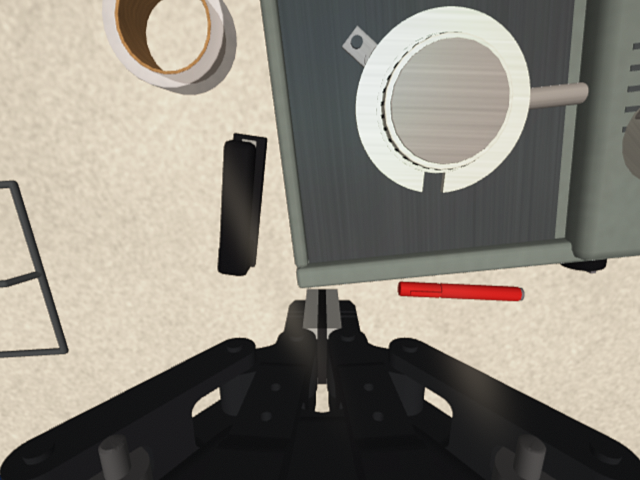

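The wrist view shows the cap at px (452,103), the notch at the bottom at (434,186), and the bracket with its screw at (356,41). This agrees with the top view: axis (0.563, 0.068), pin at 36°, notch at 165°. The turn is 2.24 rad clockwise.

Request:
arm_command --pt "0.97 0.7 0.4 0 0 0 0" --pt "0.97 0.7 0.8 0 0 0 0" --pt "0.97 0.7 0.9 0 0 0 0" --pt "0.97 0.7 0.9 0 0 0 0" --pt "0.95 0.67 0.8 0 0 0 0"

```text
time_s: 3.5
tool_pos: [0.5869, 0.0642, 0.1574]
tcp_rot: [0.992, -0.128, -0.0, -0.0]
ft_force: [0.1, 0.1, -0.7]
grip_width: 0.004
grip_force: 0.0
```

Request:
arm_command --pt "0 0 0.1 0 0 0 0" --pt "0 0 0.1 0 0 0 0" --pt "0 0 0 0 0 0 0"

```text
time_s: 3.8
tool_pos: [0.5865, 0.0652, 0.1539]
tcp_rot: [0.992, -0.128, 0.0, -0.0]
ft_force: [-0.2, -0.1, 0.8]
grip_width: 0.0
grip_force: 0.0
```

Request:
arm_command --pt "0.05 0.14 0.2 0 0 0 0" --pt "0 0 0.12 0 0 0 0" --pt "0 0 0.04 0 0 0 0" --pt "0 0 0.04 0 0 0 0" --pt "0 0 0 0 0 0 0"

```text
time_s: 4.3
tool_pos: [0.587, 0.0607, 0.1441]
tcp_rot: [0.992, -0.129, 0.0, -0.0]
ft_force: [-1.8, 1.8, 4.3]
grip_width: -0.004
grip_force: 1.7
```

Request:
arm_command --pt "-0.003 0.08 0.01 0 0 1 0" --pt "-0.003 0.08 0 0 0 1 0" --pt "-0.003 0.08 0 0 0 1 0" --pt "-0.003 0.08 0 0 0 1 0" --pt "-0.003 0.08 0 0 0 1 0"

```text
time_s: 4.8
tool_pos: [0.5835, 0.0519, 0.1441]
tcp_rot: [0.946, -0.325, 0.001, -0.001]
ft_force: [2.2, 1.3, 2.3]
grip_width: 0.001
grip_force: 1.5
```

```bash
cat > n.py <<'E'
from h import *
import sys
s=robot.read_state();print({k:np.round(s[k],4) for k in('time_s','tool_pos','ft_force')})
C=np.array([.563,.068])
for n in sys.argv[2:] or ['wrist','top']:
    p,d,c,P=cloud(n);cv2.imwrite(f'pics/{n}{sys.argv[1]}.png',p)
    for t,z in(('pin',.1),('notch',.105),('head_top',.121)):
        for r in nets.tip_of(n,t)[:2]:
            xy=r['xy'];q=at_z(c,xy,z);e=q[:2]-C
            print(n,t,round(r['score'],2),np.round(xy,1),q.round(4),P[int(xy[1]),int(xy[0])].round(3),'r',np.hypot(*e).round(4),'ang',np.degrees(np.arctan2(e[1],e[0])).round(1))
E
python3 n.py 2
```

```text
{'time_s': np.float64(4.8), 'tool_pos': array([0.5835, 0.0519, 0.1441]), 'ft_force': array([2.1985, 1.3299, 2.2668])}
wrist pin 0.88 [216.  305.2] [0.6088 0.0991 0.1   ] [0.61  0.096 0.106] r 0.0553 ang 34.2
top notch 0.73 [317.9 264.9] [0.5117 0.0924 0.105 ] [0.517 0.094 0.075] r 0.0568 ang 154.6
top head_top 0.7 [326.  244.4] [0.5592 0.0745 0.121 ] [0.56  0.075 0.122] r 0.0076 ang 120.2
```

```bash
cat > a.py <<'E'
from h import *
import sys
def ang(p,c,z=.106,C=(.5645,.0683)):
    f=240/np.tan(np.radians(c['fov_y'])/2);M=np.array(c['camera_from_world'])
    a=np.radians(np.arange(0,360,1.));g=cv2.cvtColor(p,cv2.COLOR_BGR2GRAY).astype(np.float32);v=0
    for r in(.054,.056,.058):
        X=np.c_[C[0]+r*np.cos(a),C[1]+r*np.sin(a),a*0+z,a*0+1]@M.T
        u=(c['cx']+f*X[:,0]/-X[:,2]).astype(np.float32);w=(c['cy']+f*X[:,1]/X[:,2]).astype(np.float32)
        v=v+cv2.remap(g,u[:,None],w[:,None],1)[:,0]/3
    return v
def runs(v):
    b=v<np.median(v)*.7;i=np.flatnonzero(b)
    if len(i)==0:return []
    return [(int(s[0]),int(s[-1]),round(float(np.average(s,weights=np.median(v)-v[s])),1)) for s in np.split(i,np.flatnonzero(np.diff(i)>1)+1)]
if __name__=='__main__':
    c=calibration('top')
    if len(sys.argv)>1:p=cv2.imread(sys.argv[1])
    else:p=camera('top')[0]
    v=ang(p,c);print(np.median(v),runs(v))
E
python3 a.py pics/top1.png; python3 a.py pics/top2.png;python3 a.py
```

```text
151.78288 [(156, 170, 162.9)]
62.787926 [(98, 105, 101.6), (262, 266, 264.0), (272, 325, 297.1), (350, 356, 353.0)]
62.459637 [(96, 105, 100.6), (262, 267, 264.5), (273, 326, 297.5), (350, 357, 353.6)]
```

```bash
python3 - <<'E'
import cv2
a=cv2.imread('pics/top2.png')[190:300,270:390]; b=cv2.imread('pics/wrist2.png')[150:480,60:560]
import numpy as np
a=cv2.resize(a,(360,330),interpolation=cv2.INTER_CUBIC)
cv2.imwrite('pics/m2.png',cv2.resize(np.hstack([a,b]),(800,307)))
E
```

```text
(no output)
```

View pics/m2.png

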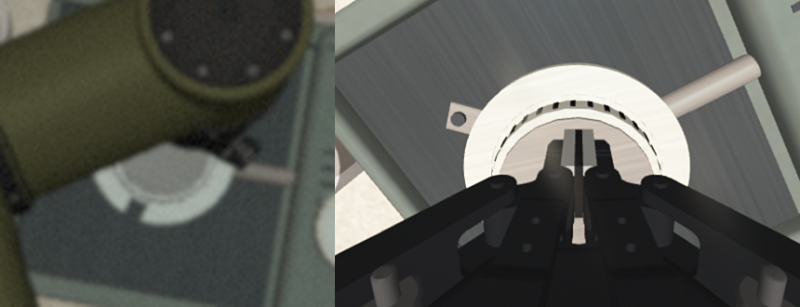

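Request:
arm_command --pt "-0.003 0.08 0.03 0 0 1 0" --pt "-0.003 0.08 0 0 0 1 0" --pt "-0.003 0.08 0 0 0 1 0" --pt "-0.003 0.08 0 0 0 1 0" --pt "-0.003 0.08 0 0 0 1 0"

```text
time_s: 5.75
tool_pos: [0.5757, 0.0455, 0.1433]
tcp_rot: [0.863, -0.506, 0.001, -0.001]
ft_force: [0.4, 2.3, 5.4]
grip_width: 0.001
grip_force: 3.0
```

```bash
python3 n.py 3 top scene
```

```text
{'time_s': np.float64(5.75), 'tool_pos': array([0.5757, 0.0455, 0.1433]), 'ft_force': array([0.3561, 2.3063, 5.4339])}
top pin 0.19 [380.3 186.4] [ 0.7082 -0.0564  0.1   ] [0.594 0.009 0.527] r 0.1912 ang -40.6
top notch 0.87 [309.9 259.8] [0.5235 0.1117 0.105 ] [0.529 0.114 0.066] r 0.0589 ang 132.1
top head_top 0.79 [326.4 244.9] [0.558  0.0736 0.121 ] [0.512 0.086 0.487] r 0.0075 ang 131.7
scene pin 0.6 [318.7 235.3] [0.604  0.1008 0.1   ] [0.609 0.097 0.107] r 0.0525 ang 38.7
scene notch 0.93 [311.  207.5] [0.5233 0.1113 0.105 ] [0.627 0.074 0.215] r 0.0587 ang 132.5
scene notch 0.45 [487.8 192.7] [0.6065 0.5142 0.105 ] [ 0.513  0.596 -0.   ] r 0.4483 ang 84.4
scene head_top 0.7 [297.1 220.1] [0.5655 0.0648 0.121 ] [0.611 0.05  0.17 ] r 0.004 ang -51.9
scene head_top 0.51 [324.6 237.1] [0.6308 0.1038 0.121 ] [0.588 0.12  0.071] r 0.0767 ang 27.9
```

Request:
arm_command --pt "-0.003 0.08 0 0 0 1 0" --pt "-0.003 0.08 0 0 0 1 0" --pt "-0.003 0.08 0 0 0 1 0" --pt "-0.003 0.08 0 0 0 1 0" --pt "-0.003 0.08 0 0 0 1 0"

```text
time_s: 6.65
tool_pos: [0.5664, 0.0425, 0.1433]
tcp_rot: [0.745, -0.667, 0.001, -0.001]
ft_force: [2.1, 1.9, 5.8]
grip_width: 0.002
grip_force: 2.7
```

Request:
arm_command --pt "-0.003 0.08 0 0 0 1 0" --pt "-0.003 0.08 0 0 0 1 0" --pt "-0.003 0.08 0 0 0 1 0" --pt "-0.003 0.08 0 0 0 1 0" --pt "-0.003 0.08 0 0 0 1 0"

```text
time_s: 7.15
tool_pos: [0.5565, 0.0431, 0.1433]
tcp_rot: [-0.598, 0.802, -0.001, 0.001]
ft_force: [1.7, 0.9, 4.5]
grip_width: 0.001
grip_force: 2.6
```

```bash
python3 n.py 4 top scene
```

```text
{'time_s': np.float64(7.15), 'tool_pos': array([0.5565, 0.0431, 0.1433]), 'ft_force': array([1.7008, 0.9092, 4.5043])}
top pin 0.16 [395.6 277.9] [ 0.4854 -0.0932  0.1   ] [ 0.485 -0.086  0.133] r 0.1789 ang -115.7
scene notch 0.65 [321.5 217.8] [0.561  0.1226 0.105 ] [0.556 0.123 0.103] r 0.0546 ang 92.1
scene head_top 0.73 [298.3 221.1] [0.5691 0.0663 0.121 ] [0.572 0.065 0.124] r 0.0064 ang -15.3
scene head_top 0.4 [322.3 218.1] [0.577  0.1182 0.121 ] [0.533 0.135 0.073] r 0.0521 ang 74.4
```

Request:
arm_command --pt "-0.003 0.08 0 0 0 1 0" --pt "-0.003 0.08 0 0 0 1 0" --pt "-0.003 0.08 0 0 0 1 0" --pt "-0.003 0.08 0 0 0 1 0" --pt "-0.003 0.08 0 0 0 1 0"

```text
time_s: 8.05
tool_pos: [0.5477, 0.0474, 0.1433]
tcp_rot: [-0.427, 0.904, -0.001, 0.001]
ft_force: [2.5, 0.0, 6.3]
grip_width: -0.002
grip_force: 2.7
```

Request:
arm_command --pt "-0.003 0.08 0 0 0 1 0" --pt "-0.003 0.08 0 0 0 1 0" --pt "-0.003 0.08 0 0 0 1 0" --pt "-0.003 0.08 0 0 0 1 0"

```text
time_s: 8.45
tool_pos: [0.5422, 0.0531, 0.1433]
tcp_rot: [-0.277, 0.961, -0.001, 0.001]
ft_force: [1.6, -1.0, 6.0]
grip_width: 0.003
grip_force: 2.9
```

```bash
python3 n.py 5 scene; python3 -c "
import cv2
a=cv2.imread('pics/scene5.png')[170:270,240:380]
cv2.imwrite('pics/s5.png',cv2.resize(a,None,fx=5,fy=5,interpolation=cv2.INTER_CUBIC))"
```

```text
{'time_s': np.float64(8.45), 'tool_pos': array([0.5422, 0.0531, 0.1433]), 'ft_force': array([ 1.6342, -1.0244,  5.9719])}
scene pin 0.77 [323.3 236.1] [0.6093 0.1094 0.1   ] [0.614 0.107 0.106] r 0.0621 ang 41.8
scene notch 0.74 [321.5 229.3] [0.5936 0.1108 0.105 ] [0.558 0.123 0.066] r 0.0526 ang 54.4
scene notch 0.56 [365.9 227.2] [0.6183 0.2042 0.105 ] [0.574 0.225 0.054] r 0.147 ang 67.9
scene head_top 0.7 [295.5 220.8] [0.5664 0.0609 0.121 ] [0.566 0.06  0.123] r 0.0079 ang -64.4
```

View pics/s5.png

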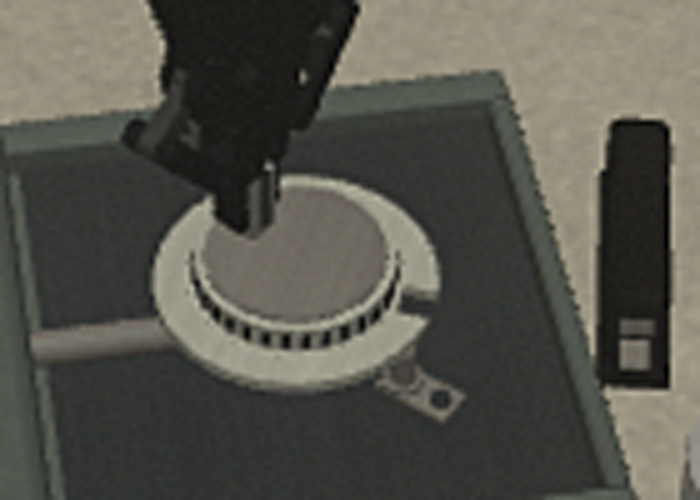

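The crop shows the notch at px (324,230), about 53°. The pin stem is visible under the flange at px (320,244), so about 17° remains. I'll turn most of it, then push a little harder and creep.

Request:
arm_command --pt "-0.003 0.08 0 0 0 1 0" --pt "-0.003 0.08 0 0 0 1 0" --pt "0 0.04 0.03 0 0 0.5 0" --pt "0 0 0.03 0 0 0 0" --pt "0 0 0 0 0 0 0"

```text
time_s: 9.15
tool_pos: [0.5397, 0.0574, 0.1421]
tcp_rot: [-0.181, 0.983, -0.001, 0.0]
ft_force: [-1.4, -2.1, 8.2]
grip_width: 0.003
grip_force: 4.2
```

```bash
python3 n.py 6 scene
```

```text
{'time_s': np.float64(9.15), 'tool_pos': array([0.5397, 0.0574, 0.1421]), 'ft_force': array([-1.4252, -2.1214,  8.1798])}
scene pin 0.72 [321.1 238.1] [0.6132 0.1029 0.1   ] [0.614 0.102 0.101] r 0.0612 ang 34.8
scene notch 0.89 [323.7 233.6] [0.607 0.111 0.105] [0.597 0.113 0.096] r 0.0615 ang 44.3
scene head_top 0.83 [297.2 220.7] [0.5673 0.0645 0.121 ] [0.565 0.065 0.121] r 0.0055 ang -39.7
```

Request:
arm_command --pt "0 0.024 0.01 0 0 0.3 0" --pt "0 0.024 0 0 0 0.3 0" --pt "0 0.024 0 0 0 0.3 0" --pt "0 0.024 0 0 0 0.3 0" --pt "0 0 0.03 0 0 0 0"

```text
time_s: 9.85
tool_pos: [0.5389, 0.0598, 0.1408]
tcp_rot: [-0.134, 0.991, -0.0, 0.0]
ft_force: [-0.2, 0.1, 6.6]
grip_width: -0.002
grip_force: 3.1
```

```bash
python3 n.py 7 scene
```

```text
{'time_s': np.float64(9.85), 'tool_pos': array([0.5389, 0.0598, 0.1408]), 'ft_force': array([-0.2172,  0.1397,  6.571 ])}
scene pin 0.77 [321.2 235.5] [0.6062 0.1057 0.1   ] [0.58  0.115 0.072] r 0.0573 ang 41.1
scene pin 0.69 [365. 226.] [0.6101 0.206  0.1   ] [0.569 0.228 0.051] r 0.1458 ang 71.1
scene notch 0.62 [321.2 235.7] [0.611  0.1038 0.105 ] [0.58  0.115 0.072] r 0.0599 ang 36.7
```

Request:
arm_command --pt "0 0 0.04 0 0 0 0" --pt "0 0 0.04 0 0 0 0" --pt "0 0 0 0 0 0 0"

```text
time_s: 10.35
tool_pos: [0.5389, 0.0601, 0.1385]
tcp_rot: [-0.134, 0.991, -0.0, 0.0]
ft_force: [-0.6, 0.7, 5.1]
grip_width: -0.004
grip_force: 2.8
```

The head is sinking freely, so the notch is over the pin. Now I press it home.

Request:
arm_command --pt "0 0 0.06 0 0 0 0" --pt "0 0 0.06 0 0 0 0" --pt "0 0 0.06 0 0 0 0" --pt "0 0 0.04 0 0 0 0" --pt "0 0 0 0 0 0 0"

```text
time_s: 10.85
tool_pos: [0.5389, 0.0602, 0.1328]
tcp_rot: [-0.134, 0.991, -0.0, 0.0]
ft_force: [-0.3, 0.7, 5.2]
grip_width: -0.001
grip_force: 2.5
```

Request:
arm_command --pt "0 0 0.04 0 0 0 0" --pt "0 0 0.04 0 0 0 0" --pt "0 0 0.03 0 0 0 0" --pt "0 0 0 0 0 0 0"

```text
time_s: 11.25
tool_pos: [0.5389, 0.0601, 0.1318]
tcp_rot: [-0.134, 0.991, -0.0, 0.001]
ft_force: [-4.3, 1.8, 13.3]
grip_width: 0.0
grip_force: 6.5
```

Request:
arm_command --pt "0 0 0.05 0 0 0 0" --pt "0 0 0 0 0 0 0" --pt "0 0 -0.2 0 0 0 0" --pt "0 0 -0.6 0 0 0 0" --pt "0 0 -1 0 0 0 0"

```text
time_s: 11.75
tool_pos: [0.5374, 0.0598, 0.1718]
tcp_rot: [-0.133, 0.991, -0.0, -0.003]
ft_force: [1.3, -0.1, -0.5]
grip_width: -0.007
grip_force: 0.0
```

Request:
arm_command --pt "0 0 -1 0 0 0 0" --pt "0 0 -1 0 0 0 0" --pt "0 -1 -0.5 0 0 0 0" --pt "0 -1 0 0 0 0 0" --pt "0 -1 0 0 0 0 0"

```text
time_s: 12.25
tool_pos: [0.5585, -0.0129, 0.2364]
tcp_rot: [-0.134, 0.991, 0.0, -0.0]
ft_force: [0.2, -0.3, -0.5]
grip_width: -0.004
grip_force: 0.0
```

Request:
arm_command --pt "0 1 0 0 0 0 0" --pt "0 1 0 0 0 0 0" --pt "0 1 0 0 0 0 0" --pt "0 1 0 0 0 0 0" --pt "0 1 0 0 0 0 0"

```text
time_s: 12.75
tool_pos: [0.5249, 0.1091, 0.2357]
tcp_rot: [-0.133, 0.991, -0.0, -0.001]
ft_force: [-0.4, 1.2, -0.6]
grip_width: 0.004
grip_force: 0.0
```

Request:
arm_command --pt "0 1 0 0 0 0 0" --pt "0 1 0 0 0 0 0" --pt "0 1 0 0 0 0 0" --pt "0 1 0 0 0 0 0" --pt "0 1 0 0 0 0 0"

```text
time_s: 13.25
tool_pos: [0.4919, 0.2297, 0.2357]
tcp_rot: [-0.134, 0.991, -0.0, -0.001]
ft_force: [0.6, 0.4, -0.2]
grip_width: 0.002
grip_force: 0.0
```

Request:
arm_command --pt "0 1 0 0 0 0 0" --pt "0 1 0 0 0 0 0" --pt "0 1 0 0 0 0 0" --pt "0 1 0 0 0 0 0" --pt "0 0 0 0 0 0 0"

```text
time_s: 13.75
tool_pos: [0.4651, 0.3273, 0.2349]
tcp_rot: [-0.135, 0.991, -0.001, -0.001]
ft_force: [0.8, -0.6, -0.1]
grip_width: 0.001
grip_force: 0.0
```

```bash
python3 n.py 8 scene; python3 - <<'E'
from h import *
p,d,c,P=cloud('top');cv2.imwrite('pics/top8.png',p)
near=np.hypot(P[...,0]-.563,P[...,1]-.0685)<.035
print('cap z',np.nanmedian(P[...,2][near]))
a=cv2.imread('pics/scene8.png')[170:270,240:380];b=p[190:300,270:390]
cv2.imwrite('pics/f.png',np.hstack([cv2.resize(a,(460,330),interpolation=2),cv2.resize(b,(340,330),interpolation=2)]))
E
```

```text
{'time_s': np.float64(13.75), 'tool_pos': array([0.4651, 0.3273, 0.2349]), 'ft_force': array([ 0.7992, -0.5919, -0.0747])}
scene pin 0.85 [321.9 237.8] [0.613  0.1048 0.1   ] [0.602 0.107 0.091] r 0.0621 ang 36.4
scene pin 0.22 [218.  226.6] [ 0.5104 -0.0976  0.1   ] [ 0.537 -0.101  0.13 ] r 0.1737 ang -107.6
scene head_top 0.63 [295.3 223.7] [0.5744 0.0578 0.121 ] [0.56  0.062 0.108] r 0.0153 ang -41.6
cap z 0.11005963281501385
```

View pics/f.png

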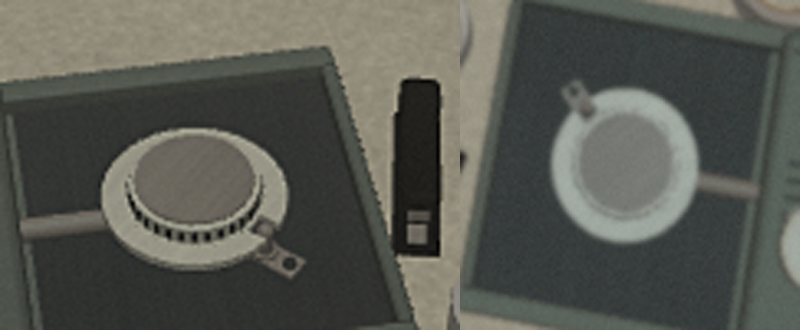

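The pin stands in the notch in both views, at crop (263,228) and (587,105), and the cap is at 110.1 mm, so the head is home.

```bash
python3 -c "
from cell import robot
print(robot.hand_in())"
```

```text
the job is handed in; nothing more can be done
None
```

The job is handed in: the burner head was turned about 128° clockwise until the notch was over the pin, then pressed fully home (cap top measured at 110.1 mm), and the hand is clear of the stove.

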